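Drop the welding positioner's table: draw the travel stop, then hold the index plunger out

TASK

Tip the positioner's table, with the flange clamped on it, right down to its end stop so that I can get at the weld. First pull the red travel-stop knob straight out until it clicks and stays out by itself, and let go of it; then pull the black index plunger straight up as far as it goes and let the table swing down by its own weight without touching it. Finish while still gripping the plunger fully up, because I shall set the new angle by hand from the other side; leave everything else on the bench alone.

Things in the scene. Friction and masses are not known exactly. Their poses are not given: they have to be found in the camera images.
- positioner: fixed green frame of a bench welding positioner, base 180 x 285 x 14 mm; two cheeks carry the table's axle 125 mm up. Origin on the bench under the axle; x points to its back (away from the red knob), y left, z up. At its right end (y -127 mm) are the steel index drum on the axle (90 mm dia.), the black plunger above it and the red stop knob in front of it
- stop_grip (a point): centre of the red travel-stop knob, a ribbed cylinder 28 mm dia. x 28 mm, axis level along the positioner's x, 95 mm above the bench, 150 mm in front of the axle (-x), on a 10 mm rod; 28 mm of clear rod lies between it and its green boss (30 x 30 mm, 115 mm high, 85 mm in front of the axle). Pulled level, straight along the positioner's -x
- stop_knob: the red travel-stop knob itself; origin on the face where the rod enters, 14 mm to +x of stop_grip
- stop_rod (a joint): how far the stop rod is drawn out, m: 0 = home, where it stops the table after about 0.45 rad; 0.022 = fully out against its stop. A spring pulls it home with 1 to 2 N; at about 0.013 it passes a ball detent (some 12 N to pull through); beyond that it snaps out and stays at 0.019 to 0.022 when let go
- plunger_grip (a point): centre of the black index-plunger knob, a ribbed upright cylinder 32 mm dia. x 31 mm tall on a vertical pin above the drum, 127 mm to -y of the positioner's origin; 244 mm above the bench when home. Its underside is 5 mm above a 19 mm sleeve on the green bridge (top at 206 mm). Nothing near it stands higher. Pulled straight up
- plunger_knob: the black plunger knob itself; origin at the centre of its underside, 15 mm below plunger_grip
- plunger (a joint): how far the plunger is pulled up, m: 0 = home, its 10 mm pin 8 mm deep in a hole in the drum's rim, table locked; clear of the drum from 0.008; 0.014 = fully up against its stop. Spring force down 6 N at home, 13 N fully up, plus up to 3 N friction on the pin. Let go, it springs down on to the drum or into one of two more holes, 25 and 50 degrees on
- tilt_axle (a joint): tilt of the table, rad: 0 = level and locked, grows as its front edge (towards -x of the positioner) goes down, 1.22 = resting on the rubber end stops. Released, it swings down by its own weight in about 2 s, slowed by a stiff axle
- tilt_table: steel tilting table, plate 160 x 160 x 14 mm, with a grey 150 mm weld-neck flange strapped on by four clamps. Origin on its axle, x back and z up when level; the plate reaches 100 mm in front of and 60 mm behind the axle, flange and clamps up to 65 mm above it; tipped, its front edge comes down to about 30 mm above the bench
- tee: brass-coloured pipe tee 64 x 53 x 34 mm lying on the bench, bystander; origin under its centre
- union: brass-coloured pipe union 41 x 47 x 48 mm standing on the bench, bystander; origin under its centre
- elbow: grey steel pipe elbow 59 x 83 x 42 mm, bystander; origin under its centre
- flux_tin: round blue tin 77 mm in diameter and 39 mm high, bystander; origin under its centre

How it is judged:
By the outcome, as a careful person would: the job done as asked, in the order asked, and still so for the second after the job is handed in, while the arm keeps its last pose, push and grip.
It also fails if it takes over 38 s, if anything falls off the work surface, if the arm or the gripper's body presses on something with over 40 N, if the wrist force passes 120 N, or if a joint passes its speed limit or range.

ROBOT

A 6-joint arm with a two-finger parallel gripper is mounted at the origin on a cart in front of the work surface, level with it; the furniture and walls round the work are solid. World frame = base frame: x ahead of the robot, y to its left, z up, the work surface at z = 0. Lengths are in mm, angles in degrees, forces in N, time in s.
With the tool pointing down it reaches from about 300 to 850 mm from the base axis. Payload 4.2 kg.
Tool frame: the origin (TCP) lies on the centre line of the jaws, within the pads' length; the fingertips stand 14 mm ahead of it and the grasp point (between the pads) lies 5 mm behind it; z points along the fingers, y is the line along which they close (so a half turn about z gives the same grasp; the last joint's range is limited). The gripper opens to 91 mm and grips with 3 to 60 N. Pads are 32 mm wide; open, the fingers measure 118 mm over their backs; the gripper's body (76 mm by 178 mm) begins 60 mm behind the grasp point.
Start: joints at [70.474, 18.312, 89.639, -0, 72.044, -1.146], TCP at [181.316, 545.683, 192.976] pointing down, gripper open.
Joint ranges: [-177.97, 177.97], [-48.28, 115.42], [12.27, 149.76], [-77.06, 257.06], [2.81, 150.46], [-146.56, 146.56]. Speed limits (degrees/s): [147.25, 147.25, 180, 180, 180, 180].

INTERFACE

Orientations are given as [roll, pitch, yaw] about the fixed x, y, z axes, in that order (R = Rz(yaw) Ry(pitch) Rx(roll)).
In Python, from workcell import env gives the robot as it stands.
- The arm moves only by the tool arm_command, never from a script. Its argument "motion" is a list of rows, each an object with "offset": the shift along the tool's x, y, z in m, a list of three; "spin": the turn about the tool's z in rad. In form: [{"offset": [tx, ty, tz], "spin": spin}, ...]. A call has 1 to 5 rows; each row shifts and turns the commanded pose from where the row before left it, along the tool's axes as they then stand; what a row does not reach is not made up. A row lasts 1/8 s, in which the tool goes at most 62.5 mm and 10.7 degrees, less where a joint would pass 70% of its speed; a pose out of reach is approached as far as the arm can. A call with a gripper value outside its range is refused whole. "jaw" is the finger opening in m, from 0 to 0.0912, set as the call begins (left out, the last holds). The fingers move at their own pace and stop on an object; "newtons" is the grip in N (left out, the last holds). Time passes only in rows, so rows that do not move let the fingers close. It gives the time, the measured TCP pose, the force, the opening and the grip force at its end, in the units of the state.
- env.state(): the state, without advancing time (a new reading comes with each control period).
- env.grab_frame(name): name is "scene" or "side" or "wrist"; returns (picture, depth): 400x640x3 uint8, blue, green, red; 400x640 float32, mm along the optical axis (not along the pixel's ray), 0 where there is no reading.
- env.camera_model(name): a dict with "fx", "fy", "cx", "cy" (pixels), "eye" and "rotation" of the camera in the world; the wrist camera has in their place "hand_eye" (4x4, takes a point from camera to tool coordinates, whose origin is the TCP and whose axes are the flange's). Camera axes: x right, y down, z forward; pixel columns grow to the right and rows downward; lengths in mm; the calibration is good to about 2 mm. A picture is of the moment at which its call begins: read the wrist's pose just before it. camera_model takes no time and is no camera call.
- env.job_done(): hands the job in; it is judged then, once.
Trained networks look in the newest picture that a camera, given by its name, has taken for a name from the list of things; names that differ only in an ending like _2 or _b are one class to them, and where a whole thing is asked for, a point or a joint stands for the part that bears it (a point fixed in the world has none). Each returns a list of dicts, best first, with "score" (0 to 1); they miss things now and then, are a little off and sometimes report something else, mostly with a low value. They report only what shows in the picture. A call takes as long as a camera call.
- env.boxes_of(camera, target): "bbox" ([left, top, right, bottom] in pixels, round what is visible of it).
- env.pinpoint(camera, target): "location" ([column, row] in pixels: a listed point, or the origin of a listed thing).
The state is a dict: "time_s": time; "qpos": joint angles; "qvel": joint speeds; "effort": joint torques, N m; "ee_pos": TCP position; "ee_rot": TCP orientation; "force": force on the tool from outside, world axes, zero at the start; "torque": the same for the moment, N m; "gripper_width": finger opening in mm; "gripper_force": force on a finger pad.
Only numpy, scipy, OpenCV 4.12 (cv2) and the standard library are available. Lean on these libraries where they do the work, as an engineer would, in place of code of your own. Each camera call takes 0.05 s, during which the arm holds its last target. There are 200 camera calls.

## Working session

There is one attempt and no reset: what is moved stays moved. The work goes in short steps, Python scripts to look and compute and a tool call to move; the robot and the scene stay as the last step left them, time stands still between calls to the robot, and variables do not carry over. Pictures are saved under pics/ and viewed, at most 10 in all, crops included, and the job is handed in when it is done.

Besides the shell and the picture viewer there is one more tool, called after "Call:" as a command line: name --argument value ..., lists and objects as JSON in quotes. arm_command: Moves the arm, as the interface text tells. Its arguments: {"type":"object","properties":{"motion":{"type":"array"},"jaw":{"type":"number"},"newtons":{"type":"number"}},"required":["motion"]}

```bash
mkdir -p pics; cat > h.py <<'E'
import numpy as np, cv2
from scipy.spatial.transform import Rotation as R
from workcell import env
def cam(n):
    m=env.camera_model(n)
    if 'eye' in m: return m,np.array(m['eye'],float),np.array(m['rotation'],float)
    s=env.state(); H=np.array(m['hand_eye']); Rt=R.from_euler('xyz',s['ee_rot'],degrees=True).as_matrix()
    return m,Rt@H[:3,3]+np.array(s['ee_pos']),Rt@H[:3,:3]
def ray(n,p):
    m,e,Q=cam(n); return e,Q@np.array([(p[0]-m['cx'])/m['fx'],(p[1]-m['cy'])/m['fy'],1])
def at_z(n,p,z):
    e,d=ray(n,p); return e+d*(z-e[2])/d[2]
def at_d(n,p,d):
    e,v=ray(n,p); return e+v*d
def tri(rs):
    A=0;b=0
    for e,d in rs:
        d=d/np.linalg.norm(d);P=np.eye(3)-np.outer(d,d);A=A+P;b=b+P@e
    return np.linalg.solve(A,b)
E
python3 - <<'E'
from h import *
print(env.state()); print(env.camera_model('scene')); print(env.camera_model('wrist'))
for c in ['scene','side','wrist']:
    im,d=env.grab_frame(c); cv2.imwrite(f'pics/{c}0.png',im); np.save(f'pics/{c}0.npy',d)
    for t in ['positioner','stop_grip','stop_knob','plunger_grip','plunger_knob','tilt_table','tee','union','elbow','flux_tin']:
        r=env.pinpoint(c,t)
        if r: 
            p=r[0]['location'];z={'stop_grip':95,'stop_knob':95,'plunger_grip':244,'plunger_knob':229,'tilt_table':125}.get(t,0)
            print(c,t,np.round(r[0]['score'],2),np.round(p),np.round(at_z(c,p,z)))
E
```

```text
{'time_s': 0.0, 'qpos': array([ 7.04742813e+01,  1.83513186e+01,  8.97062544e+01, -1.10786639e-03,
        7.20432593e+01, -1.14896506e+00]), 'qvel': array([-0.01577636, -0.05970726,  0.06714899,  0.04940313,  0.08087274,
        0.00291821]), 'effort': array([-3.82717781e-04, -4.12465274e+01, -2.31973207e+01,  7.27200997e-02,
        4.57465067e-02, -1.31338952e-04]), 'ee_pos': array([181.13110734, 545.15753796, 192.12457085]), 'ee_rot': array([-1.79899167e+02, -9.68788528e-04,  1.61623588e+02]), 'force': array([ 0.03631241, -0.1932145 ,  0.32768532]), 'torque': array([ 0.02171936,  0.03964866, -0.01942228]), 'gripper_force': 0.0, 'gripper_width': 91.00520380697944}
{'fx': 426.8393331838671, 'fy': 426.8393331838671, 'cx': 316.1517547543462, 'cy': 196.31767292258098, 'eye': array([ 745.5842023 ,  515.34585931, 1160.08457445]), 'rotation': array([-148.71194145,    0.31412589,  161.20472662])}
{'fx': 339.0608353590014, 'fy': 339.0608353590014, 'cx': 312.7968253351493, 'cy': 193.99556262565366, 'hand_eye': array([[ 9.65133365e-05, -9.72192756e-01, -2.34182056e-01,
         6.60386795e+01],
       [ 9.99999409e-01,  3.47510084e-04, -1.03053800e-03,
         6.96951313e-01],
       [ 1.08326220e-03, -2.34181818e-01,  9.72192215e-01,
        -1.92478028e+02],
       [ 0.00000000e+00,  0.00000000e+00,  0.00000000e+00,
         1.00000000e+00]])}Traceback (most recent call last):
  File "<stdin>", line 9, in <module>
  File "h.py", line 12, in at_z
    e,d=ray(n,p); return e+d*(z-e[2])/d[2]
                                      ~^^^
IndexError: invalid index to scalar variable.
```

```bash
sed -i "s/np.array(m\['rotation'\],float)/R.from_euler('xyz',m['rotation'],degrees=True).as_matrix()/" h.py
python3 - <<'E'
from h import *
for c in ['scene','side','wrist']:
    im,d=env.grab_frame(c); cv2.imwrite(f'pics/{c}0.png',im); np.save(f'pics/{c}0.npy',d)
    for t in ['positioner','stop_grip','stop_knob','plunger_grip','plunger_knob','tilt_table','tee','union','elbow','flux_tin']:
        r=env.pinpoint(c,t)
        if r: 
            p=r[0]['location'];z={'stop_grip':95,'stop_knob':95,'plunger_grip':244,'plunger_knob':229,'tilt_table':125}.get(t,0)
            print(c,t,np.round(r[0]['score'],2),np.round(p),np.round(at_z(c,p,z)))
print(env.camera_model('side'))
a=cv2.imread('pics/scene0.png');b=cv2.imread('pics/side0.png');cv2.imwrite('pics/m0.png',cv2.resize(np.vstack([a,b]),(480,600)))
E
```

```text
scene positioner 0.97 [297. 264.] [651.  46.   0.]
scene stop_grip 0.57 [325. 196.] [517. -93.  95.]
scene stop_knob 0.5 [320. 199.] [535. -87.  95.]
scene plunger_grip 0.63 [280. 186.] [649. -73. 244.]
scene plunger_knob 0.49 [274. 191.] [666. -74. 229.]
scene tilt_table 0.63 [292. 247.] [659.  47. 125.]
scene tee 0.72 [321. 130.] [ 421. -408.    0.]
scene union 0.64 [328. 152.] [ 429. -308.    0.]
scene elbow 0.57 [280. 161.] [ 595. -325.    0.]
scene flux_tin 0.93 [394. 314.] [444. 269.   0.]
side positioner 0.7 [351. 214.] [654.  58.   0.]
side stop_grip 0.6 [311. 218.] [ 511. -100.   95.]
side stop_knob 0.43 [317. 218.] [530. -99.  95.]
side plunger_grip 0.6 [361. 175.] [660. -93. 244.]
side plunger_knob 0.45 [362. 178.] [666. -86. 229.]
side tilt_table 0.97 [345. 182.] [628.  64. 125.]
side tee 0.69 [278. 320.] [ 422. -426.    0.]
side union 0.58 [282. 284.] [ 425. -287.   -0.]
side elbow 0.7 [341. 287.] [ 593. -304.   -0.]
side flux_tin 0.62 [290. 184.] [437. 263.   0.]
{'fx': 480.3155838907949, 'fy': 480.3155838907949, 'cx': 324.00664297389926, 'cy': 198.81951891608412, 'eye': array([  502.51935278, -1309.89752349,   949.83311925]), 'rotation': array([-122.944562  ,   -0.52977059,   -1.97128301])}
```

View pics/m0.png

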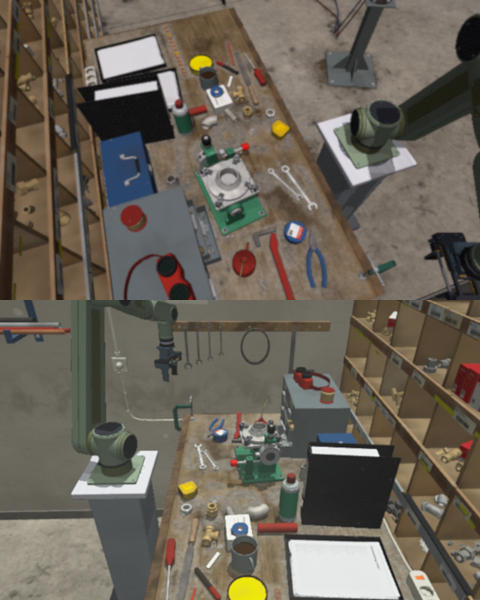

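```bash
python3 - <<'E'
from h import *
px={'stop_grip':([325,196],[311,218]),'plunger_grip':([280,186],[361,175]),'stop_knob':([320,199],[317,218]),'plunger_knob':([274,191],[362,178]),'positioner':([297,264],[351,214]),'tilt_table':([292,247],[345,182])}
for k,(a,b) in px.items(): print(k,np.round(tri([ray('scene',a),ray('side',b)])))
print(env.state()['time_s'])
E
```

```text
stop_grip [514. -94.  91.]
plunger_grip [654. -79. 235.]
stop_knob [532. -91.  88.]
plunger_knob [665. -76. 223.]
positioner [651.  48.   6.]
tilt_table [643.  50. 131.]
1.75
```

Call:
arm_command --motion '[{"offset": [0,0,-0.037],"spin": -0.142},{"offset": [0,0,-0.037],"spin": -0.142},{"offset": [0,0,-0.036],"spin": -0.142}]'

```text
time_s: 2.12
ee_pos: [181.3, 545.6, 304.2]
ee_rot: [180.0, 0.0, -173.7]
force: [-0.2, 0.3, 0.0]
gripper_width: 90.9
gripper_force: 0.0
```

Call:
arm_command --motion '[{"offset": [-0.02,-0.052,0],"spin": 0},{"offset": [-0.02,-0.052,0],"spin": 0},{"offset": [-0.02,-0.052,0],"spin": 0},{"offset": [-0.02,-0.052,0],"spin": 0},{"offset": [-0.02,-0.052,0],"spin": 0}]' --jaw 0.06

```text
time_s: 2.75
ee_pos: [308.6, 296.0, 303.1]
ee_rot: [180.0, 0.0, -173.9]
force: [1.0, -0.1, 0.5]
gripper_width: 60.2
gripper_force: 0.0
```

Call:
arm_command --motion '[{"offset": [-0.02,-0.052,0],"spin": 0},{"offset": [-0.02,-0.052,0],"spin": 0},{"offset": [-0.02,-0.052,0],"spin": 0},{"offset": [-0.02,-0.052,0],"spin": 0},{"offset": [-0.02,-0.052,0],"spin": 0}]'

```text
time_s: 3.38
ee_pos: [435.4, 47.8, 303.2]
ee_rot: [180.0, 0.1, -174.0]
force: [0.7, 0.2, -0.0]
gripper_width: 59.8
gripper_force: 0.0
```

Call:
arm_command --motion '[{"offset": [-0.02,-0.052,0],"spin": 0},{"offset": [-0.02,-0.052,0],"spin": 0},{"offset": [-0.019,-0.05,0],"spin": 0},{"offset": [0,0,0],"spin": 0}]'

```text
time_s: 3.88
ee_pos: [510.6, -100.2, 302.0]
ee_rot: [-180.0, -0.1, -174.2]
force: [-1.0, 0.7, -1.0]
gripper_width: 59.7
gripper_force: 0.0
```

```bash
python3 - <<'E'
from h import *
s=env.state(); print(s['ee_pos'],s['ee_rot'],s['qpos'],s['time_s'])
im,d=env.grab_frame('wrist'); cv2.imwrite('pics/w1.png',im)
for t,z in [('stop_grip',95),('stop_knob',95),('plunger_grip',244),('plunger_knob',229)]:
    for r in env.pinpoint('wrist',t)[:2]:
        p=r['location'];dd=d[int(p[1]),int(p[0])]; print(t,r['score'],np.round(p,1),np.round(at_z('wrist',p,z),1),np.round(at_d('wrist',p,dd),1))
print(np.round(env.state()['ee_pos'],1))
# red mask points
hsv=cv2.cvtColor(im,cv2.COLOR_BGR2HSV);m=((hsv[...,0]<8)|(hsv[...,0]>172))&(hsv[...,1]>130)&(hsv[...,2]>60)&(d>0)
ys,xs=np.nonzero(m); P=np.array([at_d('wrist',(x,y),d[y,x]) for x,y in zip(xs,ys)])
k=(abs(P[:,2]-95)<25)&(abs(P[:,0]-514)<40)&(abs(P[:,1]+94)<40);P=P[k];print(len(P),P.min(0),P.max(0),np.median(P,0))
T=P[P[:,2]>P[:,2].max()-5]; print(cv2.minAreaRect(P[:,:2].astype(np.float32)),T.mean(0))
E
```

```text
[ 510.62906797 -100.21136242  302.00902097] [-1.79988523e+02 -5.65737387e-02 -1.74226351e+02] [-1.23500122e+01  1.04816392e+01  8.48104715e+01 -2.86252431e-02
  8.47580869e+01 -1.08121039e+02] 3.875
stop_grip 0.62 [316.6 172. ] [512.  -91.7  95. ] [509.5 -92.2 109.8]
stop_knob 0.89 [321.7 183.7] [525.6 -83.5  95. ] [522.7 -84.2 109.3]
[509.2 -96.2 303.3]Traceback (most recent call last):
  File "<stdin>", line 10, in <module>
  File "h.py", line 14, in at_d
    e,v=ray(n,p); return e+v*d
        ~~~^^^^^
  File "h.py", line 10, in ray
    m,e,Q=cam(n); return e,Q@np.array([(p[0]-m['cx'])/m['fx'],(p[1]-m['cy'])/m['fy'],1])
          ~~~^^^
  File "h.py", line 5, in cam
    m=env.camera_model(n)
ValueError: time passes only in moves, steps and waits
```

View pics/w1.png

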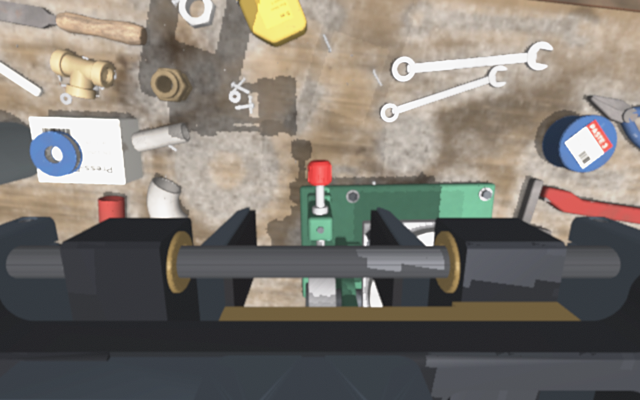

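```bash
cat >> h.py <<'E'
def cloud(n):
    "picture and world point of every pixel"
    m,e,Q=cam(n); im,d=env.grab_frame(n)
    v,u=np.mgrid[:400,:640]; P=np.dstack([(u-m['cx'])/m['fx']*d,(v-m['cy'])/m['fy']*d,d])@Q.T+e; P[d<=0]=np.nan
    return im,P
E
python3 - <<'E'
from h import *
s=env.state(); print(s['ee_pos'],s['ee_rot'])
im,P=cloud('wrist'); np.save('pics/P.npy',P); cv2.imwrite('pics/w2.png',im)
hsv=cv2.cvtColor(im,cv2.COLOR_BGR2HSV).astype(int)
red=((hsv[...,0]<8)|(hsv[...,0]>172))&(hsv[...,1]>130)
def near(P,c,r): return (abs(P-np.array(c))<np.array(r)).all(-1)
k=red&near(P,[512,-93,95],[40,40,30]); q=P[k]; print(k.sum(),q.min(0),q.max(0)); v,u=np.nonzero(k);print('px',u.min(),u.max(),v.min(),v.max())
print(cv2.minAreaRect(q[q[:,2]>95][:,:2].astype(np.float32)))
g=(hsv[...,0]>50)&(hsv[...,0]<90)&(hsv[...,1]>80)&(P[...,2]<25)
v,u=np.nonzero(g&(np.arange(640)[None]>330)&(np.arange(640)[None]<480))
# front edge of the base: topmost green pixel per column
c=[(x,v[u==x].min()) for x in range(335,480,3) if (u==x).any()]
E=np.array([P[y+1,x] for x,y in c]); E=E[~np.isnan(E[:,0])]
print(len(E),E[:,2].mean()); f=cv2.fitLine(E[:,:2].astype(np.float32),cv2.DIST_HUBER,0,.01,.01).ravel(); print(f,np.degrees(np.arctan2(f[1],f[0])))
print(env.state()['ee_pos'])
E
```

```text
[509.18022114 -96.21982197 303.25222474] [ 1.79981213e+02  2.12612580e-02 -1.73887274e+02]
538 [ 497.51809638 -106.4158619    96.75647914] [526.48719568 -77.59992655 111.43312485]
px 304 327 161 185
((512.0772705078125, -92.13227081298828), (27.9094181060791, 27.40782356262207), 6.205821990966797)
49 13.810990837740011
[ 1.2192647e-01 -9.9253911e-01  5.3263165e+02  5.4791096e+01] -82.9967
[509.19984889 -96.19674811 303.33969864]
```

Call:
arm_command --motion '[{"offset": [-0.001,0.004,0.053],"spin": -0.008},{"offset": [0,0,0.053],"spin": 0},{"offset": [0,0,0.053],"spin": 0},{"offset": [0,0,0.052],"spin": 0},{"offset": [0,0,0],"spin": 0}]'

```text
time_s: 4.8
ee_pos: [507.0, -91.8, 89.2]
ee_rot: [179.8, -0.5, -173.4]
force: [-0.3, 0.6, 1.6]
gripper_width: 60.0
gripper_force: 0.0
```

Call:
arm_command --motion '[{"offset": [0,0,0],"spin": 0},{"offset": [0,0,0],"spin": 0}]'

```text
time_s: 5.05
ee_pos: [512.1, -93.5, 94.5]
ee_rot: [-179.9, 0.3, -173.5]
force: [0.4, 0.0, 0.4]
gripper_width: 60.0
gripper_force: 0.0
```

```bash
python3 - <<'E'
from h import *
s=env.state(); print(s['ee_pos'],s['ee_rot'],s['time_s'])
im,P=cloud('wrist'); cv2.imwrite('pics/w3.png',im)
hsv=cv2.cvtColor(im,cv2.COLOR_BGR2HSV).astype(int)
red=((hsv[...,0]<8)|(hsv[...,0]>172))&(hsv[...,1]>130)
k=red&(abs(P-np.array([512,-93,95]))<[40,40,30]).all(-1); q=P[k]; print(k.sum(),q.min(0),q.max(0))
print(cv2.minAreaRect(q[q[:,2]>95][:,:2].astype(np.float32)))
E
```

```text
[512.14541    -93.46642528  94.49636199] [-179.91391539    0.28546834 -173.493034  ] 5.05
1908 [ 497.62136768 -106.80893258   88.89905513] [522.7280147  -77.37198483 111.45007289]
((509.9122314453125, -92.2449951171875), (23.113527297973633, 28.37307357788086), 5.890394687652588)
```

View pics/w3.png

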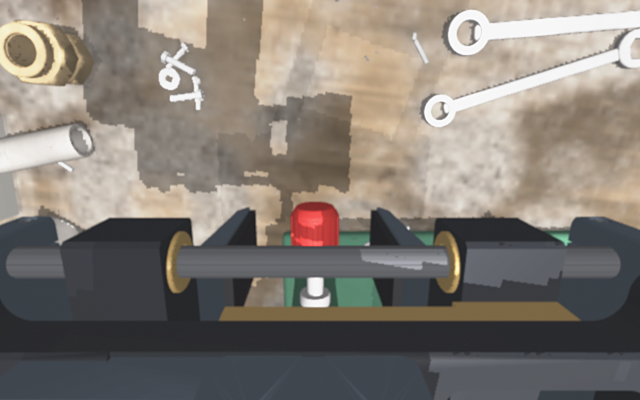

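The red knob (315, 230) sits between the open fingers (240 and 385), with the rod and its collar below it. I'll close on it.

Call:
arm_command --motion '[{"offset": [0,0,0],"spin": 0},{"offset": [0,0,0],"spin": 0},{"offset": [0,0,0],"spin": 0},{"offset": [0,0,0],"spin": 0}]' --jaw 0.015 --newtons 45

```text
time_s: 5.6
ee_pos: [510.2, -93.3, 91.9]
ee_rot: [180.0, -0.0, -173.5]
force: [-1.2, -0.3, 0.4]
gripper_width: 22.7
gripper_force: 0.0
```

```bash
python3 - <<'E'
from h import *
s=env.state(); print(s['ee_pos'],s['gripper_width'],s['gripper_force'],s['force'],s['time_s'])
im,P=cloud('wrist'); cv2.imwrite('pics/w4.png',im[150:400,100:540])
s=env.state(); print(s['ee_pos'],s['gripper_width'],s['gripper_force'],s['force'],s['time_s'])
E
```

```text
[510.21093046 -93.32625312  91.89009466] 22.68826475655215 0.0 [-1.15147467 -0.28797022  0.39324267] 5.6
[510.21667092 -93.34210023  91.89507366] 19.182869930322664 0.0 [-0.35274016  0.16052113 -0.79323563] 5.65
```

View pics/w4.png

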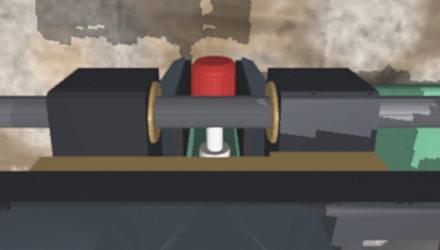

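Call:
arm_command --motion '[{"offset": [0,0,0],"spin": 0},{"offset": [0,0,0],"spin": 0}]'

```text
time_s: 5.9
ee_pos: [510.3, -93.3, 91.9]
ee_rot: [180.0, -0.0, -173.5]
force: [-0.6, -0.1, 0.3]
gripper_width: 15.0
gripper_force: 0.0
```

```bash
python3 - <<'E'
from h import *
im,P=cloud('wrist'); im2,_=cloud('side'); a=im[150:400,100:540]; b=cv2.resize(im2[150:270,240:440],(440,264),interpolation=cv2.INTER_CUBIC)
cv2.imwrite('pics/w5.png',np.vstack([a,b])); s=env.state(); print(s['gripper_width'],s['gripper_force'],s['time_s'])
hsv=cv2.cvtColor(im,cv2.COLOR_BGR2HSV).astype(int)
red=((hsv[...,0]<8)|(hsv[...,0]>172))&(hsv[...,1]>130)
k=red&(abs(P-np.array([505,-93,95]))<[50,40,30]).all(-1); q=P[k]; print(k.sum(),q.min(0),q.max(0))
E
```

```text
14.694207509526915 0.0 6.0
1147 [ 492.77491695 -102.43312406   88.00602817] [516.96870597 -83.95490309 124.70986791]
```

View pics/w5.png

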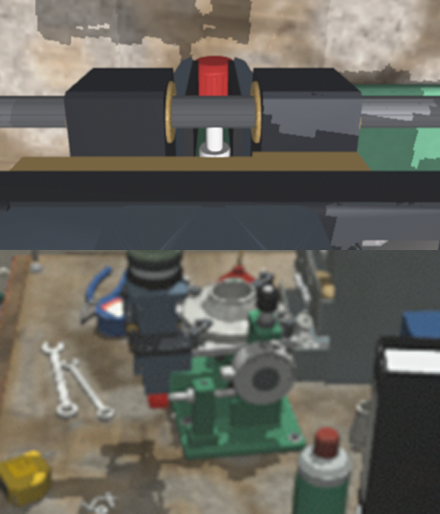

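```bash
python3 - <<'E'
from h import *
im,P=cloud('side'); 
# columns through finger/knob: list pixels from crop (158,340..410) -> full
for u in (240+int(150/2.2),240+int(158/2.2),240+int(166/2.2)):
    for v in range(200,226,2): print(u,v,im[v,u],np.round(P[v,u]))
im,P=cloud('wrist')
for v in range(200,256,6):
    for u in (270,285,313,345,355): print((u,v),im[v,u],np.round(P[v,u]),end=' ')
    print()
E
```

```text
308 200 [71 67 60] [ 503. -183.  216.]
308 202 [70 62 56] [ 503. -177.  205.]
308 204 [70 64 58] [ 503. -176.  198.]
308 206 [68 64 58] [ 503. -119.  153.]
308 208 [68 62 57] [ 503. -111.  140.]
308 210 [70 67 59] [ 503. -112.  134.]
308 212 [66 62 56] [ 503. -112.  126.]
308 214 [65 64 61] [ 503. -112.  119.]
308 216 [ 46  47 127] [ 503. -103.  105.]
308 218 [ 43  46 127] [ 503. -104.   98.]
308 220 [ 49  54 112] [ 503. -107.   93.]
308 222 [105 115 127] [503.  12.  -0.]
308 224 [115 128 134] [503.  -2.   1.]
311 200 [70 65 57] [nan nan nan]
311 202 [71 65 59] [ 512. -176.  204.]
311 204 [71 66 59] [ 512. -173.  196.]
311 206 [67 62 57] [ 512. -114.  149.]
311 208 [69 64 59] [ 512. -114.  142.]
311 210 [70 67 61] [ 512. -110.  132.]
311 212 [68 63 57] [ 512. -111.  125.]
311 214 [66 64 65] [ 512. -109.  116.]
311 216 [ 45  49 136] [ 512. -102.  104.]
311 218 [ 40  44 136] [ 512. -107.  100.]
311 220 [ 36  39 121] [ 512. -109.   94.]
311 222 [ 95 106 123] [513.  14.  -2.]
311 224 [ 97 112 119] [513.  -0.   0.]
315 200 [70 65 57] [ 523. -175.  210.]
315 202 [68 65 57] [ 523. -176.  20
[... 1835 characters left out ...]
36) [75 68 62] [491. -82. 157.] (355, 236) [ 73 109 130] [473. -87. 207.] 
(270, 242) [ 80 123 147] [ 476. -107.  208.] (285, 242) [62 56 51] [ 495. -105.  159.] (313, 242) [ 64  66 202] [513. -92. 110.] (345, 242) [76 68 62] [491. -83. 164.] (355, 242) [ 74 114 134] [473. -87. 210.] 
(270, 248) [ 76 117 140] [ 477. -107.  210.] (285, 248) [77 75 73] [ 478. -103.  207.] (313, 248) [78 76 73] [477. -96. 207.] (345, 248) [78 76 74] [476. -89. 207.] (355, 248) [ 69 104 124] [474. -87. 211.] 
(270, 254) [ 69 103 122] [ 478. -106.  210.] (285, 254) [94 90 90] [ 478. -103.  209.] (313, 254) [94 89 89] [478. -96. 209.] (345, 254) [95 91 91] [477. -89. 209.] (355, 254) [ 69  95 109] [476. -86. 210.]
```

Both camera clouds put the fingertips at z≈117 while the TCP reads 92. So the real tips are about 40 mm higher than the stated tool length implies, and the fingers closed above the knob. I'll open, go 41 mm lower and grip again.

Call:
arm_command --motion '[{"offset": [0,0,0],"spin": 0},{"offset": [0,0,0],"spin": 0},{"offset": [0,0,0],"spin": 0},{"offset": [0,0,0],"spin": 0},{"offset": [0,0.001,0],"spin": 0}]' --jaw 0.06

```text
time_s: 6.72
ee_pos: [510.2, -92.3, 92.0]
ee_rot: [180.0, 0.0, -173.5]
force: [-0.5, 0.2, -1.0]
gripper_width: 59.2
gripper_force: 0.0
```

Call:
arm_command --motion '[{"offset": [0,0,0.014],"spin": 0},{"offset": [0,0,0.014],"spin": 0},{"offset": [0,0,0.013],"spin": 0},{"offset": [0,0,0],"spin": 0}]'

```text
time_s: 7.22
ee_pos: [509.0, -92.1, 49.3]
ee_rot: [179.9, -0.2, -173.5]
force: [0.7, -0.3, 0.3]
gripper_width: 60.0
gripper_force: 0.0
```

Call:
arm_command --motion '[{"offset": [0,0,0],"spin": 0},{"offset": [0,0,0],"spin": 0},{"offset": [0,0,0],"spin": 0},{"offset": [0,0,0],"spin": 0},{"offset": [0,0,0],"spin": 0}]' --jaw 0.015 --newtons 45

```text
time_s: 7.85
ee_pos: [510.4, -92.6, 51.3]
ee_rot: [-180.0, 0.0, -173.5]
force: [0.2, -1.8, 1.8]
gripper_width: 26.8
gripper_force: 45.0
```

Call:
arm_command --motion '[{"offset": [0.004,0,0],"spin": 0},{"offset": [0.004,0,0],"spin": 0},{"offset": [0.003,0,0],"spin": 0},{"offset": [0.003,0,0],"spin": 0}]'

```text
time_s: 8.35
ee_pos: [503.7, -93.6, 51.5]
ee_rot: [-179.9, 0.9, -173.6]
force: [20.8, 4.0, -14.8]
gripper_width: 27.0
gripper_force: 45.0
```

Call:
arm_command --motion '[{"offset": [0.003,0,0],"spin": 0},{"offset": [0.003,0,0],"spin": 0},{"offset": [0.002,0,0],"spin": 0},{"offset": [0.001,0,0],"spin": 0},{"offset": [0,0,0],"spin": 0}]'

```text
time_s: 8.98
ee_pos: [488.5, -95.2, 51.3]
ee_rot: [-180.0, 0.2, -173.5]
force: [5.4, -1.8, -0.3]
gripper_width: 26.4
gripper_force: 45.0
```

Call:
arm_command --motion '[{"offset": [0,0,0],"spin": 0},{"offset": [0,0,0],"spin": 0},{"offset": [0,0,0],"spin": 0},{"offset": [0,0,0],"spin": 0}]' --jaw 0.06

```text
time_s: 9.48
ee_pos: [486.8, -94.8, 50.8]
ee_rot: [180.0, -0.0, -173.5]
force: [-0.0, 0.5, -0.4]
gripper_width: 60.1
gripper_force: 0.0
```

Call:
arm_command --motion '[{"offset": [0,0,-0.055],"spin": 0},{"offset": [0,0,-0.055],"spin": 0},{"offset": [0,0,-0.055],"spin": 0},{"offset": [0,0,-0.055],"spin": 0},{"offset": [0,0,-0.03],"spin": 0}]'

```text
time_s: 10.1
ee_pos: [487.8, -95.0, 304.2]
ee_rot: [-179.9, 0.2, -173.5]
force: [0.1, -0.3, -1.1]
gripper_width: 59.9
gripper_force: 0.0
```

Call:
arm_command --motion '[{"offset": [0,0,0],"spin": 0},{"offset": [0,0,0],"spin": 0},{"offset": [0,0,0],"spin": 0}]'

```text
time_s: 10.48
ee_pos: [486.4, -94.7, 299.1]
ee_rot: [179.9, -0.2, -173.5]
force: [-0.1, 0.1, 1.4]
gripper_width: 60.1
gripper_force: 0.0
```

```bash
python3 - <<'E'
from h import *
s=env.state(); print(s['ee_pos'],s['ee_rot'],s['time_s'])
im,P=cloud('wrist'); cv2.imwrite('pics/w6.png',im)
hsv=cv2.cvtColor(im,cv2.COLOR_BGR2HSV).astype(int)
red=((hsv[...,0]<8)|(hsv[...,0]>172))&(hsv[...,1]>130)
k=red&(abs(P-np.array([495,-93,95]))<[50,40,30]).all(-1); q=P[k]; print(k.sum(),q.min(0),q.max(0))
print(cv2.minAreaRect(q[q[:,2]>95][:,:2].astype(np.float32)))
im,P=cloud('side'); hsv=cv2.cvtColor(im,cv2.COLOR_BGR2HSV).astype(int)
k=(hsv[...,2]<75)&(abs(P-np.array([662,-78,244]))<[35,35,24]).all(-1); q=P[k]; v,u=np.nonzero(k); print(len(q),q.min(0),q.max(0),q.mean(0),u.min(),u.max(),v.min(),v.max())
r=env.boxes_of('side','plunger_knob')[:1]; r2=env.pinpoint('side','plunger_grip')[:1]; print(r,r2)
_=env.grab_frame('scene'); p1=env.pinpoint('scene','plunger_grip')[:1]; print(p1)
if r2 and p1: print(tri([ray('side',r2[0]['location']),ray('scene',p1[0]['location'])]),at_z('side',r2[0]['location'],244),at_z('scene',p1[0]['location'],244))
E
```

```text
[486.40911596 -94.72463281 299.1017157 ] [ 179.92673422   -0.19990834 -173.51225348] 10.475
545 [ 477.25635079 -108.8156788    97.58186844] [506.67213997 -80.24307541 111.64926209]
((491.9802551269531, -94.81298828125), (27.758663177490234, 27.14059829711914), 6.177666187286377)
95 [647.75488913 -97.96264036 225.27979275] [678.95128894 -73.9867576  263.9738085 ] [661.16745937 -87.47783276 246.92175483] 357 367 167 178
[] [{'location': [361.8, 172.1], 'score': 0.46}]
[{'location': [275.6, 186.0], 'score': 0.56}]
[661.16702305 -76.87199427 243.31770986] [663.38996399 -78.41531546 244.        ] [658.84737717 -76.12154329 244.        ]
```

Call:
arm_command --motion '[{"offset": [-0.044,0,0],"spin": 0},{"offset": [-0.044,-0.001,0],"spin": 0},{"offset": [-0.044,0,0],"spin": 0},{"offset": [-0.043,0,0],"spin": 0},{"offset": [0,0,0],"spin": 0}]'

```text
time_s: 11.4
ee_pos: [663.2, -75.7, 298.4]
ee_rot: [180.0, -0.1, -173.5]
force: [-0.6, 0.3, 0.8]
gripper_width: 60.0
gripper_force: 0.0
```

Call:
arm_command --motion '[{"offset": [0,0,0.02],"spin": 0},{"offset": [0,0,0],"spin": 0},{"offset": [0,0,0],"spin": 0}]'

```text
time_s: 11.78
ee_pos: [660.8, -76.3, 282.0]
ee_rot: [-180.0, 0.1, -173.5]
force: [-0.0, 0.4, 0.8]
gripper_width: 60.0
gripper_force: 0.0
```

```bash
python3 - <<'E'
from h import *
s=env.state(); print(s['ee_pos'],s['ee_rot'],s['time_s'])
im,P=cloud('wrist'); cv2.imwrite('pics/w7.png',im)
k=(im.max(2)<90)&(abs(P-np.array([661,-76,250]))<[30,30,17]).all(-1); q=P[k]; print(k.sum(),q.min(0),q.max(0)); v,u=np.nonzero(k)
t=q[q[:,2]>253]; print(len(t),cv2.minEnclosingCircle(t[:,:2].astype(np.float32)),np.median(t,0),u.min(),u.max(),v.min(),v.max())
E
```

```text
[660.84045748 -76.32878498 281.99726273] [-1.79986972e+02  5.49970786e-02 -1.73527161e+02] 11.775
1650 [645.05486544 -90.20731546 234.08334632] [677.32095133 -58.5180736  263.1665963 ]
1418 ((661.4138793945312, -74.38470458984375), 16.288742065429688) [657.98085001 -74.82260721 259.98873616] 292 338 185 236
```

View pics/w7.png

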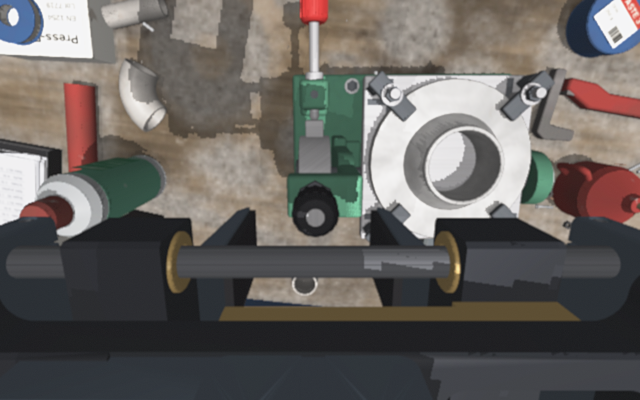

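The black plunger knob (315, 212) is centred between the open fingers, and the red knob (313, 10) is standing out on its rod. I'll lower over the plunger and grip it.

Call:
arm_command --motion '[{"offset": [0,0.002,0.028],"spin": 0},{"offset": [0,0,0.028],"spin": 0},{"offset": [0,0,0.025],"spin": 0},{"offset": [0,0,0],"spin": 0},{"offset": [0,0,0],"spin": 0}]'

```text
time_s: 12.45
ee_pos: [661.8, -74.3, 201.8]
ee_rot: [-180.0, 0.2, -173.5]
force: [-0.7, -0.2, 0.9]
gripper_width: 60.4
gripper_force: 0.0
```

Call:
arm_command --motion '[{"offset": [0,0,0],"spin": 0},{"offset": [0,0,0],"spin": 0},{"offset": [0,0,0],"spin": 0},{"offset": [0,0,0],"spin": 0},{"offset": [0,0,0],"spin": 0}]' --jaw 0.02 --newtons 55

```text
time_s: 13.08
ee_pos: [661.3, -74.7, 200.4]
ee_rot: [-179.9, 0.0, -173.5]
force: [-0.3, -1.1, 2.0]
gripper_width: 30.3
gripper_force: 55.0
```

Call:
arm_command --motion '[{"offset": [0,0,-0.004],"spin": 0},{"offset": [0,0,-0.004],"spin": 0},{"offset": [0,0,-0.004],"spin": 0},{"offset": [0,0,-0.002],"spin": 0},{"offset": [0,0,0],"spin": 0}]'

```text
time_s: 13.7
ee_pos: [661.0, -74.7, 211.0]
ee_rot: [-180.0, -0.2, -173.5]
force: [5.3, -3.6, -11.8]
gripper_width: 30.7
gripper_force: 55.0
```

Call:
arm_command --motion '[{"offset": [0,0,-0.003],"spin": 0},{"offset": [0,0,-0.002],"spin": 0},{"offset": [0,0,0],"spin": 0},{"offset": [0,0,0],"spin": 0}]'

```text
time_s: 14.2
ee_pos: [661.0, -74.7, 214.6]
ee_rot: [180.0, -0.2, -173.5]
force: [5.4, -4.3, -16.1]
gripper_width: 30.6
gripper_force: 55.0
```

Call:
arm_command --motion '[{"offset": [0,0,-0.002],"spin": 0},{"offset": [0,0,-0.001],"spin": 0},{"offset": [0,0,0],"spin": 0},{"offset": [0,0,0],"spin": 0}]'

```text
time_s: 14.7
ee_pos: [660.8, -74.7, 214.6]
ee_rot: [179.9, -0.4, -173.5]
force: [8.2, -3.3, -25.7]
gripper_width: 30.8
gripper_force: 55.0
```

The plunger is against its stop: the force rose with no further travel. Now I'll wait for the table to swing.

Call:
arm_command --motion '[{"offset": [0,0,0],"spin": 0},{"offset": [0,0,0],"spin": 0},{"offset": [0,0,0],"spin": 0},{"offset": [0,0,0],"spin": 0},{"offset": [0,0,0],"spin": 0}]'

```text
time_s: 15.32
ee_pos: [660.7, -74.7, 214.6]
ee_rot: [180.0, -0.4, -173.5]
force: [8.1, -3.3, -24.9]
gripper_width: 30.6
gripper_force: 55.0
```

Call:
arm_command --motion '[{"offset": [0,0,0],"spin": 0},{"offset": [0,0,0],"spin": 0},{"offset": [0,0,0],"spin": 0},{"offset": [0,0,0],"spin": 0},{"offset": [0,0,0],"spin": 0}]'

```text
time_s: 15.95
ee_pos: [660.8, -74.6, 214.6]
ee_rot: [179.9, -0.4, -173.5]
force: [6.7, -3.3, -25.3]
gripper_width: 30.7
gripper_force: 55.0
```

Call:
arm_command --motion '[{"offset": [0,0,0],"spin": 0},{"offset": [0,0,0],"spin": 0},{"offset": [0,0,0],"spin": 0},{"offset": [0,0,0],"spin": 0},{"offset": [0,0,0],"spin": 0}]'

```text
time_s: 16.58
ee_pos: [660.8, -74.7, 214.7]
ee_rot: [179.9, -0.4, -173.5]
force: [7.8, -4.0, -25.1]
gripper_width: 30.8
gripper_force: 55.0
```

Call:
arm_command --motion '[{"offset": [0,0,0],"spin": 0},{"offset": [0,0,0],"spin": 0},{"offset": [0,0,0],"spin": 0},{"offset": [0,0,0],"spin": 0},{"offset": [0,0,0],"spin": 0}]'

```text
time_s: 17.2
ee_pos: [660.7, -74.7, 214.6]
ee_rot: [179.9, -0.4, -173.5]
force: [7.7, -3.4, -26.0]
gripper_width: 30.5
gripper_force: 55.0
```

```bash
python3 - <<'E'
from h import *
w,P=cloud('wrist'); a,_=cloud('scene'); b,_=cloud('side')
f=lambda i,x,y:cv2.resize(i[y:y+150,x:x+200],(400,300),interpolation=cv2.INTER_CUBIC)
cv2.imwrite('pics/m8.png',np.vstack([np.hstack([f(a,200,160),f(b,250,130)]),np.hstack([cv2.resize(w,(480,300)),np.zeros((300,320,3),np.uint8)])]))
# plane of the table/flange plate from the scene camera, in the positioner frame
M=R.from_euler('z',6.4,degrees=True).as_matrix(); o=np.array([661.2,-74.5,0])+M@[0,127,0]
_,Q=cloud('scene'); Q=(Q.reshape(-1,3)-o)@M; k=(abs(Q[:,1])<75)&(Q[:,0]>-140)&(Q[:,0]<60)&(Q[:,2]>40)&(Q[:,2]<230); Q=Q[k]
for z in range(40,230,20):
    t=Q[(Q[:,2]>=z)&(Q[:,2]<z+20)]; print(z,len(t),np.round(np.percentile(t[:,0],[2,50,98])) if len(t) else '')
E
```

```text
40 61 [-76. -53.   4.]
60 95 [-84. -67. -40.]
80 41 [-79. -62. -38.]
100 83 [-78. -63. -29.]
120 187 [-67.   7.  11.]
140 289 [-60. -43. -14.]
160 298 [-39. -18.  -1.]
180 619 [-39.  -1.  14.]
200 0 
220 0
```

View pics/m8.png

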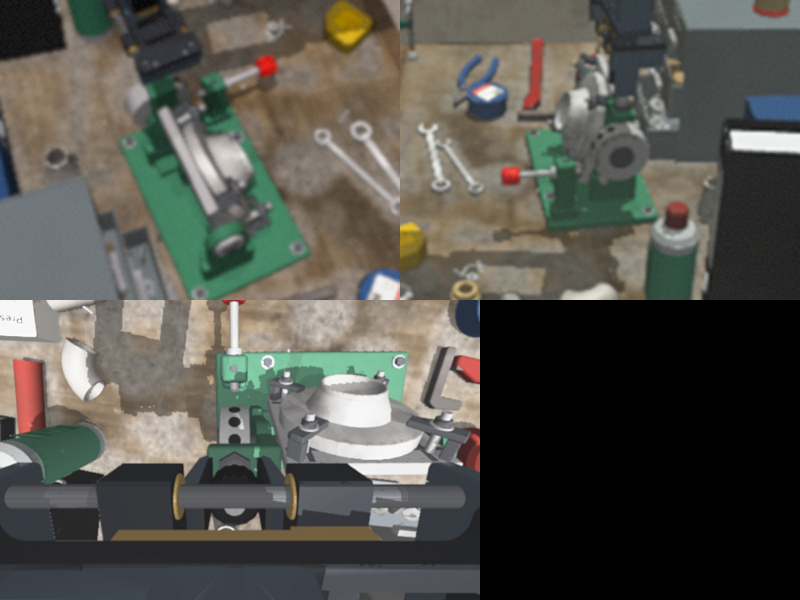

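The scene and side crops show the table tipped almost upright, the red knob still out at (265, 67), and the gripper still on the plunger. I'll check that it has settled at the end stop.

Call:
arm_command --motion '[{"offset": [0,0,0],"spin": 0},{"offset": [0,0,0],"spin": 0},{"offset": [0,0,0],"spin": 0},{"offset": [0,0,0],"spin": 0},{"offset": [0,0,0],"spin": 0}]'

```text
time_s: 18.02
ee_pos: [660.8, -74.7, 214.6]
ee_rot: [179.9, -0.4, -173.5]
force: [7.2, -5.0, -24.9]
gripper_width: 30.9
gripper_force: 55.0
```

```bash
python3 - <<'E'
from h import *
M=R.from_euler('z',6.4,degrees=True).as_matrix(); o=np.array([661.2,-74.5,0])+M@[0,127,0]
im,Q=cloud('scene'); cv2.imwrite('pics/s9.png',im); Q=(Q-o)@M
old=cv2.imread('pics/m8.png')[:300,:400]; new=cv2.resize(im[160:310,200:400],(400,300),interpolation=cv2.INTER_CUBIC)
print('change',cv2.absdiff(old,new).max(),cv2.absdiff(old,new).mean())
_,W=cloud('wrist'); W=(W-o)@M
for n,C in (('scene',Q),('wrist',W)):
    # flange face / plate top: points in front of the plate, robust plane slope in x-z by RANSAC over |y|<70
    p=C.reshape(-1,3); p=p[(abs(p[:,1])<78)&(p[:,0]>-130)&(p[:,0]<40)&(p[:,2]>40)&(p[:,2]<200)][:,[0,2]]
    th=np.radians(np.arange(0,90,1.)); best=[]
    for t in th:
        h=-p[:,0]*-np.sin(t)*-1+0 if 0 else p@np.array([-np.sin(t),np.cos(t)])
        c,e=np.histogram(h,np.arange(-200,260,2)); best.append((c.max(),np.degrees(t),e[c.argmax()]-125*np.cos(t)))
    print(n,len(p),sorted(best)[-4:])
s=env.state(); print(s['time_s'],s['ee_pos'],s['force'],s['gripper_force'])
E
```

```text
change 15 1.3175166666666667
scene 1730 [(np.int64(172), np.float64(1.0), np.float64(59.01903810545109)), (np.int64(173), np.float64(5.0), np.float64(59.47566273853181)), (np.int64(175), np.float64(4.0), np.float64(59.30449371752198)), (np.int64(181), np.float64(2.0), np.float64(59.076146622613024))]
wrist 24659 [(np.int64(3597), np.float64(71.0), np.float64(35.303980692855404)), (np.int64(3651), np.float64(67.0), np.float64(37.158608938840786)), (np.int64(3685), np.float64(69.0), np.float64(35.20400630683745)), (np.int64(4413), np.float64(70.0), np.float64(35.2474820842914))]
18.125 [660.73797285 -74.65414267 214.61118704] [  8.0236042   -3.52319833 -26.70344004] 54.992843829095364
```

The wrist depth puts the table at 70° (1.22 rad), the end stop, and it has not moved between the last two frames. The plunger is held against its stop and the red knob is out and free.

```bash
python3 -c "
from workcell import env
print(env.job_done())"
```

```text
the job is handed in; nothing more can be done
None
```

The job is handed in at about 18 s: the red knob was pulled out 20 mm and stayed out when let go, the table swung down to its end stop at about 70° (1.22 rad), and the gripper is still holding the plunger fully up.

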